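# Squash a microscope slide in the guarded hand press and hold it pressed

### The job

Get the small bench press ready and press the glass slide in it: first swing the clear shield on its stiff hinge until it stands square across the front of the press, then flip the safety catch up and right over to the other side, out of the lever's way. Then take the lever's grip and pull it towards the front of the press as far as it goes, and finish there, still holding the lever fully pulled against its spring, with shield and catch left as set. Do not disturb the beaker, the bottle or the green meter case.

Things in the scene. Friction and masses are not known exactly. Their poses are not given: they have to be found in the camera images.
- press: Grey hand press, bolted down. Origin on the bench under its middle; x points to its back, y to its left; the front (-x) faces the robot. In mm: base x -125..75, y -70..70, z 0..20; head x -61..45, y -28..28, z 90..172; steel ram at x -50, y 0, top at z 208 (sinks as the lever is pulled), stage with the slide below it. Shield at the front left; lever and catch on the right (-y).
- shield (a joint): Angle of the clear shield about its upright hinge post, rad. 0: square across the front, the panel along the press's y, 105 mm in front of the press's origin. Grows as the free end swings out to the front (-x; at 1.57 the panel sticks straight out). Range -0.3 to 1.8; no stop at 0. Stiff: stays where it is left; about 2 N at the knob moves it.
- shield_knob (a point): Middle of the graspable height of the grey plastic upright round knob on the shield's top edge: 16 mm diameter, its top 18 mm above this point, the panel's top edge 26 mm below it. 75 mm from the hinge line. Panel: aluminium frame with clear plastic, 106 mm long from the hinge, 8 mm thick, from 29 to 126 mm above the bench.
- shield_hinge (a point): Point on the shield's vertical hinge line (fixed on the press) at the height of shield_knob. The post is 145 mm high.
- catch (a joint): Angle of the safety catch about its hinge (along the press's x, on top of the head), rad. Near 0: lies level out to the right (-y), just in front of the lever arm, and blocks it. Grows as it is lifted and turned over to the left; 1.57 upright; stop at 2.5 (right over, above the head's left half). Stiff: stays where it is left; about 1 N at its grip moves it.
- catch_grip (a point): On the axis of the catch's grip: dark steel round bar, 12 mm diameter, 75 mm long, parallel to the press's x, 80 mm from the hinge. The bar runs from 25 mm in front of this point (-x) to 50 mm behind it, where the flat 10 mm wide catch arm joins it (arm centred 45 mm behind). With the catch at 0 it is 185 mm above the bench, free space below.
- catch_hinge (a point): Point on the catch's hinge line (fixed on the press), level with catch_grip along the press's x axis: the circle that catch_grip follows, radius 80 mm in the press's y-z plane, is centred here.
- lever (a joint): Angle of the press lever about its shaft (along the press's y axis), rad. 0: rest, leaning 0.45 rad back from upright. Grows as the grip is pulled to the front (-x of the press) over the top; stop at 0.95 (leaning 0.5 rad forward). A spring draws it back to 0 when let go; the pull at the grip grows from about 3 N to 8 N. While the catch lies over, it cannot move more than about 0.1.
- lever_grip (a point): Middle of the lever's grip, on its axis: grey plastic round bar of 18 mm diameter along the press's y axis; free length 38 mm to either side of this point (the steel arm, 10 mm thick, is centred 50 mm from this point towards +y). 150 mm from the shaft axis, about 255 mm above the bench at rest, highest 270 mm half way.
- lever_hinge (a point): Point on the lever's shaft axis (fixed on the press, 120 mm above the bench), level with lever_grip along the press's y axis: the circle that lever_grip follows, radius 150 mm in the press's x-z plane, is centred here.
- beaker: Empty glass beaker, 84 mm across, 125 mm high; origin under its middle. Leave alone.
- bottle: Amber stoppered bottle, 64 mm across, 130 mm high; origin under its middle. Leave alone.
- meter: Dark green flat hand-meter case, 130 x 30 x 22 mm, long side along its x; origin under its middle. Leave alone.

How it is judged (in metres and radians):
On the way, in this order (a step that is already met when the one before it is completed fails the run):
1. the shield stands square across the front of the press (value of joint shield between -0.15 and 0.15 rad), for 0.2 s.
2. the safety catch is flipped right over, the lever still at rest (all of step 1 and value of joint catch above 1.9 rad and value of joint lever below 0.25 rad), for 0.2 s.
3. the lever is pulled fully to the front and held by the fingers (value of joint lever above 0.82 rad and contact force between the fingers and lever above 2 N), for 0.3 s.
At the end, for the whole second after the job is handed in: The robot's fingers hold the lever (contact over 2 N) at more than 0.82 rad of its 0.95 rad, the shield is within 0.15 rad of square, and the catch is turned over beyond 1.9 rad (all of step 1 and all of step 3 and value of joint catch above 1.9 rad); the arm keeps its last pose, push and grip.
It fails at once if the beaker is moved by more than 30 mm or tipped (distance of beaker from where it was at the start of the episode above 0.03 m or angle between beaker's own z axis and vertical above 0.5 rad).
It fails at once if the bottle is moved by more than 30 mm or tipped (distance of bottle from where it was at the start of the episode above 0.03 m or angle between bottle's own z axis and vertical above 0.5 rad).
It fails at once if the meter is moved by more than 30 mm or tipped (distance of meter from where it was at the start of the episode above 0.03 m or angle between meter's own z axis and vertical above 0.5 rad).
It also fails if it takes over 64 s, if anything falls off the work surface, if the arm or the gripper's body presses on something with over 40 N, if the wrist force passes 120 N, or if a joint passes its speed limit or range.

### The arm

A 7-joint arm with a two-finger parallel gripper is mounted at the origin on the work surface. World frame = base frame: x ahead of the robot, y to its left, z up, the work surface at z = 0. Lengths are in m, angles in degrees, forces in N, time in s.
With the tool pointing down it reaches from about 0.425 to 0.95 m from the base axis. Payload 16.7 kg.
Tool frame: the origin (TCP) lies at the very end of the fingers, on their centre line; the grasp point (between the pads) lies 19 mm behind it (hold_point_z is the z of the grasp point in the tool frame, in m); z points along the fingers, y is the line along which they close (so a half turn about z gives the same grasp; the last joint's range is limited). The gripper opens to 94 mm and grips with 3 to 60 N. Pads are 16 mm wide; open, the fingers measure 119 mm over their backs; the gripper's body (75 mm by 177 mm) begins 78 mm behind the grasp point.
Start: joints at [-85.342, 24.414, 4.234, 92.017, -1.954, 63.644, -3.845], TCP at [0.154, 0.657, 0.205] pointing down, gripper open.
Joint ranges: [-163.25, 163.25], [-28.42, 122.38], [-70.27, 78.77], [12.13, 141.07], [-58.53, 238.53], [9.26, 117.41], [-156.51, 156.51]. Speed limits (degrees/s): [108.29, 108.29, 136.94, 136.94, 172.46, 172.46, 172.46].

### API

Orientations are given as a 3x3 rotation matrix whose columns are the frame's x, y, z axes.
In Python, from station import * gives the robot as it stands. The module is installed in compiled form; this text tells all that it offers.
- The arm moves only by the shell command python3 -m handwheel 'ROWS' [FORCE]. ROWS is JSON, a list that holds one entry, the list of rows, each a list of 7 numbers: the turn, a rotation vector about the world's x, y, z in rad, then the shift along the world's x, y, z in m, then the opening, from 0 (shut) to 1 (fully open). A call has 1 to 5 rows; each row shifts and turns the commanded pose from where the row before left it; what a row does not reach is not made up. A row lasts 1/8 s, in which the tool goes at most 62.5 mm and 10.7 degrees, less where a joint would pass 70% of its speed; a pose out of reach is approached as far as the arm can. A call with a gripper value outside its range is refused whole. The fingers move at their own pace and stop on an object; FORCE is the grip in N (left out, the last holds). Time passes only in rows, so rows that do not move let the fingers close. It gives the time, the measured TCP pose, the force, the opening and the grip force at its end, in the units of the state.
- sense(): the state, without advancing time (a new reading comes with each control period).
- read_camera(name): name is "scene" or "top" or "wrist"; returns a dict with "image" (420x560x3 uint8, blue, green, red), "K" (3x3 intrinsics, pixels), "R" (3x3) and "t" (3): a world point X has camera coordinates R X + t. Camera axes: x right, y down, z forward; pixel columns grow to the right and rows downward; lengths in m; the calibration is good to about 2 mm. A picture is of the moment at which its call begins. There is no depth.
- job_done(): hands the job in; it is judged then, once.
The state is a dict: "time": time; "joint_positions": joint angles; "joint_vel": joint speeds; "joint_torque": joint torques, N m; "ee_pos": TCP position; "orientation": TCP orientation; "wrist_force": force on the tool from outside, world axes, zero at the start; "moment": the same for the moment, N m; "grip_width": finger opening in m; "finger_force": force on a finger pad.
Only numpy, scipy, OpenCV 4.12 (cv2) and the standard library are available. Lean on these libraries where they do the work, as an engineer would, in place of code of your own. Each camera call takes 0.05 s, during which the arm holds its last target. There are 200 camera calls.

## Working session

There is one attempt and no reset: what is moved stays moved. The work goes in short steps, Python scripts to look and compute and a shell command to move; the robot and the scene stay as the last step left them, time stands still between calls to the robot, and variables do not carry over. Pictures are saved under pics/ and viewed, at most 10 in all, crops included, and the job is handed in when it is done.

```bash
mkdir -p pics; cat > h.py <<'E'
from station import *
import numpy as np, cv2
E
python3 - <<'E'
from h import *
import pickle
d={}
for n in("scene","top"):
    c=read_camera(n);d[n]=c
    cv2.imwrite(f"pics/{n}0.png",cv2.resize(c["image"],(800,600),interpolation=cv2.INTER_CUBIC))
    print(n,c["K"].tolist(),(-c["R"].T@c["t"]).round(3),c["R"].round(2).tolist())
pickle.dump(d,open("cams.pkl","wb"))
s=sense();print(s["time"],s["ee_pos"],np.round(s["orientation"],2).tolist(),s["grip_width"])
E
```

```text
scene [[499.6341104273221, 0.0, 287.97274202409204], [0.0, 499.6341104273221, 215.0710660815466], [0.0, 0.0, 1.0]] [1.164 0.303 1.063] [[-0.4, 0.92, -0.01], [0.74, 0.31, -0.59], [-0.54, -0.24, -0.81]]
top [[388.15937624708044, 0.0, 281.93646545735527], [0.0, 388.15937624708044, 209.98947022444762], [0.0, 0.0, 1.0]] [0.429 0.009 1.207] [[-0.0, -1.0, -0.02], [-0.99, 0.01, -0.12], [0.12, 0.02, -0.99]]
0.1 [0.15433752 0.65671595 0.204838  ] [[-0.97, 0.23, -0.0], [0.23, 0.97, -0.0], [-0.0, -0.0, -1.0]] 0.09414396329493245
```

View pics/scene0.png

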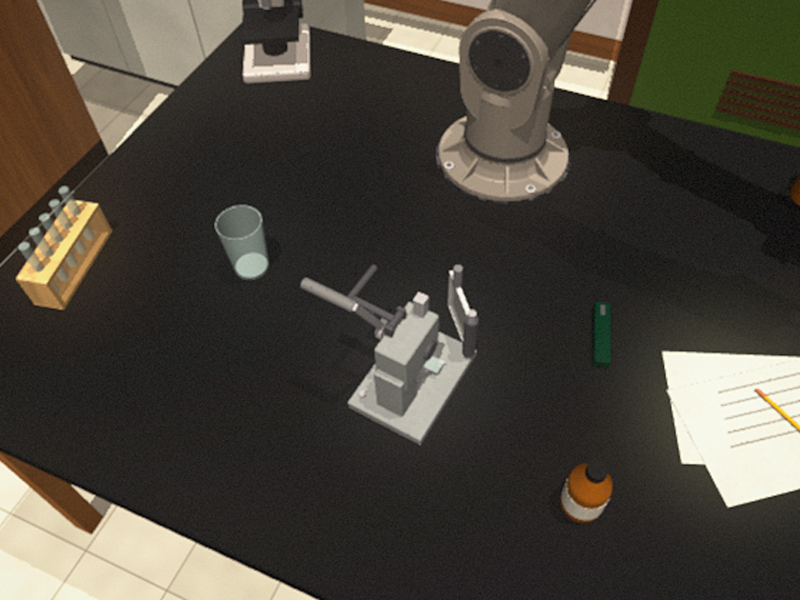

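View pics/top0.png

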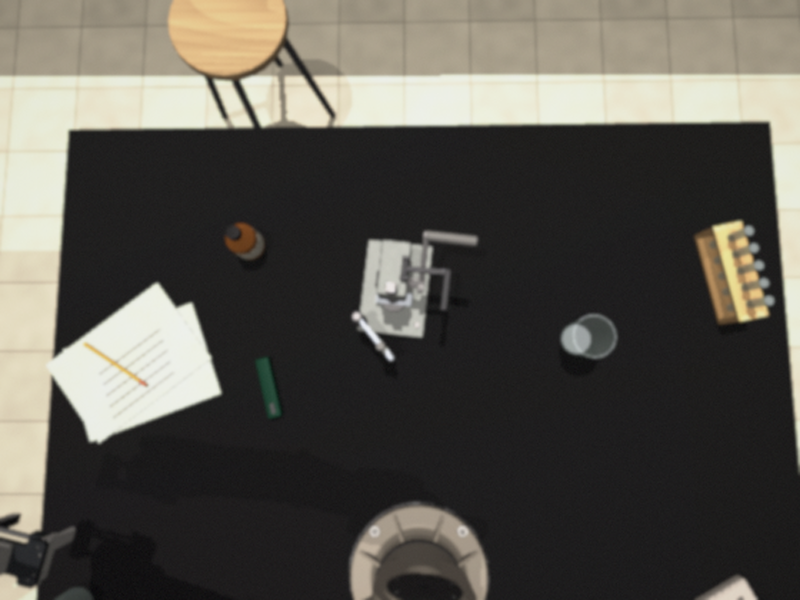

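The scene picture shows the press with base corners near (349,404), (421,440) and (476,352). In the top picture the base corners are near (369,240), (434,246) and (421,337), and the shield swings out to (391,358). I'll take one enlarged crop of each.

```bash
python3 - <<'E'
from h import *
import pickle
d=pickle.load(open("cams.pkl","rb"))
a=d["top"]["image"][150:270,230:350]; b=d["scene"]["image"][175:315,200:340]
f=lambda i:cv2.resize(i,(400,400),interpolation=cv2.INTER_CUBIC)
im=np.hstack([f(a),f(b)]);im=np.clip(im.astype(float)*1.5,0,255)
cv2.imwrite("pics/crop.png",im)
E
```

```text
[ WARN:0@0.020] global loadsave.cpp:1063 imwrite_ Unsupported depth image for selected encoder is fallbacked to CV_8U.
```

View pics/crop.png

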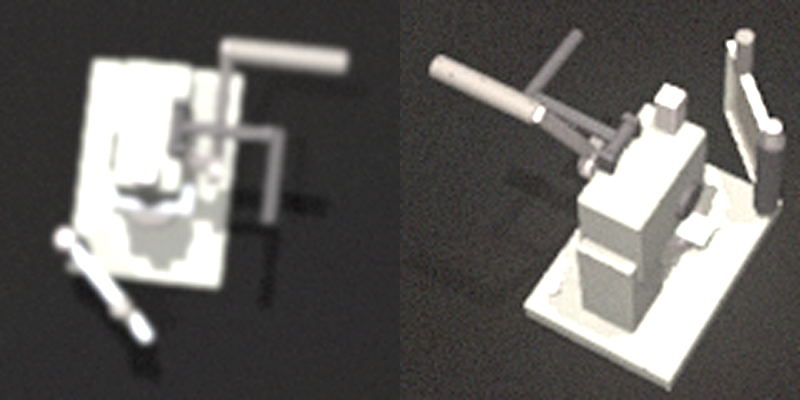

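```bash
cat > fit.py <<'E'
from h import *
import pickle
from scipy.optimize import least_squares
d=pickle.load(open("cams.pkl","rb"))
T=lambda u,v:(230+u/3.3333-.35,150+v/3.3333-.35); S=lambda u,v:(200+(u-400)/2.857-.35,175+v/2.857-.35)
def model(p):
    s,yh,yc,xc,xl,yl,ca=p[3:]
    k=lambda r,z:[-.105-r*np.sin(s),yh-r*np.cos(s),z]
    c=lambda dx:[xc+dx,yc-.08*np.cos(ca),.185+.08*np.sin(ca)]
    L=lambda dy:[xl+.15*np.sin(.45),yl+dy,.12+.15*np.cos(.45)]
    return {"br":[.075,-.07,.02],"bl":[.075,.07,.02],"fr":[-.125,-.07,.02],"fl":[-.125,.07,.02],
     "hbl":[.045,.028,.172],"hbr":[.045,-.028,.172],"hfl":[-.061,.028,.172],"ram":[-.05,0,.208],
     "post":k(0,.145),"knob":k(.075,.17),"cf":c(-.025),"cb":c(.045),"le":L(-.038),"la":L(.05)}
obs={"top":{"br":T(242,73),"bl":T(95,60),"fr":T(220,287),"post":T(65,238),"knob":T(120,310),
  "cf":T(268,220),"cb":T(279,133),"le":T(347,61),"la":T(229,51)},
 "scene":{"br":S(525,308),"bl":S(668,380),"fl":S(779,206),"hbl":S(639,229),"hbr":S(580,197),"hfl":S(706,134),
  "post":S(772,126),"knob":S(745,36),"cf":S(577,35),"cb":S(532,96),"le":S(434,66),"ram":S(671,90)}}
def W(p,X):
    c,s=np.cos(p[2]),np.sin(p[2]); return np.array([p[0]+c*X[0]-s*X[1],p[1]+s*X[0]+c*X[1],X[2]])
def res(p,names=False):
    r=[];m=model(p)
    for n in obs:
        C=d[n]
        for k,uv in obs[n].items():
            q=C["K"]@(C["R"]@W(p,m[k])+C["t"]); e=q[:2]/q[2]-uv
            if names: print(n,k,e.round(1))
            r+=list(e)
    return np.array(r)
if __name__=="__main__":
    o=least_squares(res,[.65,.03,0,.8,.06,-.02,-.05,0,-.1,0],loss="soft_l1")
    p=o.x;print(p.round(4));res(p,True);np.save("p.npy",p)
    m=model(p);R=np.diag
    s,yh,yc,xc,xl,yl,ca=p[3:]
    for n,X in [("hinge",[-.105,yh,.152]),("knob",m["knob"]),("knob0",[-.105,yh-.075,.152]),
      ("catch",[xc,yc-.08*np.cos(ca),.185+.08*np.sin(ca)]),("catchh",[xc,yc,.185]),("lever",[xl+.15*np.sin(.45),yl,.255]),("leverh",[xl,yl,.12])]: print(n,W(p,X).round(4))
E
python3 fit.py
```

```text
[ 0.6221  0.0427 -0.1098  0.7897  0.0624 -0.0201 -0.0534 -0.0252 -0.1062
  0.0604]
top br [-0.4  0.2]
top bl [-0.9 -0.4]
top fr [-0.2 -0. ]
top post [-0.1  0.1]
top knob [-0.2 -0.5]
top cf [-0.3  0.3]
top cb [-1.1  0.2]
top le [-0.3  0.1]
top la [-0.1 -0.3]
scene br [-1.2 -1.3]
scene bl [0.4 0.2]
scene fl [ 1.1 -3.3]
scene hbl [-0.1  0.4]
scene hbr [-2.3  0.6]
scene hfl [ 0.6 -2.3]
scene post [-0.  -0.3]
scene knob [ 0.  -0.5]
scene cf [-0.2 -0.1]
scene cb [-1.2  0.1]
scene le [-0.2 -0.4]
scene ram [-0.8  1.8]
hinge [0.5246 0.1162 0.152 ]
knob [0.4659 0.0696 0.17  ]
knob0 [0.5164 0.0417 0.152 ]
catch [ 0.5581 -0.0509  0.1898]
catchh [0.5668 0.0285 0.185 ]
lever [ 0.6503 -0.0673  0.255 ]
leverh [ 0.5854 -0.0601  0.12  ]
```

The fit is good, about 1 px on the points that matter. The knob is at (0.466, 0.070, 0.152), so I'm moving above it.

```bash
python3 -m handwheel '[[[0,0,0.02,0.026,-0.049,0.005,1],[0,0,0.02,0.026,-0.049,0.005,1],[0,0,0.02,0.026,-0.049,0,1],[0,0,0.02,0.026,-0.049,0,1],[0,0,0.02,0.026,-0.049,0,1]]]' 25
python3 -m handwheel '[[[0,0,0.02,0.026,-0.049,0,1],[0,0,0,0.026,-0.049,0,1],[0,0,0,0.026,-0.049,0,1],[0,0,0,0.026,-0.049,0,1],[0,0,0,0.026,-0.049,0,1]]]'
python3 -m handwheel '[[[0,0,0,0.026,-0.049,0,1],[0,0,0,0.026,-0.048,0,1],[0,0,0,0,0,0,1],[0,0,0,0,0,0,1]]]'
python3 - <<'E'
from h import *
c=read_camera("wrist");s=sense();print(s["ee_pos"],np.round(s["orientation"],3).tolist())
cv2.imwrite("pics/w1.png",c["image"])
for X in([.4659,.0696,.17],[.5246,.1162,.145],[.5581,-.0509,.196]):
    q=c["K"]@(c["R"]@X+c["t"]);print(q[:2]/q[2])
E
```

```text
time: 0.72
ee_pos: [0.285, 0.4102, 0.2153]
orientation: [[-0.992, 0.13, -0.0], [0.13, 0.992, -0.0], [0.0, -0.0, -1.0]]
wrist_force: [0.2, 0.1, -0.4]
grip_width: 0.0941
finger_force: 0.0
time: 1.35
ee_pos: [0.4149, 0.1653, 0.2155]
orientation: [[-0.994, 0.111, 0.0], [0.111, 0.994, 0.0], [-0.0, 0.0, -1.0]]
wrist_force: [1.8, 0.8, 0.3]
grip_width: 0.0941
finger_force: 0.0
time: 1.85
ee_pos: [0.4661, 0.0704, 0.2152]
orientation: [[-0.994, 0.111, -0.001], [0.111, 0.994, -0.0], [0.001, -0.0, -1.0]]
wrist_force: [0.1, 0.5, -0.6]
grip_width: 0.0942
finger_force: 0.0
[0.46594882 0.07088693 0.21527358] [[-0.994, 0.11, -0.001], [0.11, 0.994, 0.0], [0.001, -0.0, -1.0]]
[280.82221658 230.63597396]
[337.9214732 277.294732 ]
[143.84150619 365.56665428]
```

View pics/w1.png

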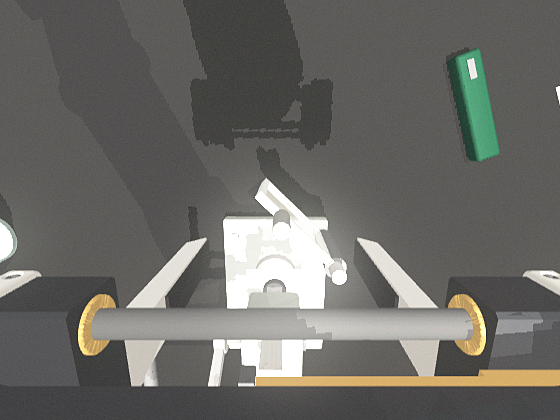

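The knob top shows at about (282,222) against a prediction of (281,231). That offset could be real, so I'll enlarge.

```bash
python3 - <<'E'
import cv2,numpy as np
i=cv2.imread("pics/w1.png")[170:300,210:370].astype(float)
i=(255*(i/255)**2.5).clip(0,255).astype(np.uint8)
cv2.imwrite("pics/w1c.png",cv2.resize(i,(800,600) if 0 else (640,520),interpolation=cv2.INTER_CUBIC))
E
```

```text
(no output)
```

View pics/w1c.png

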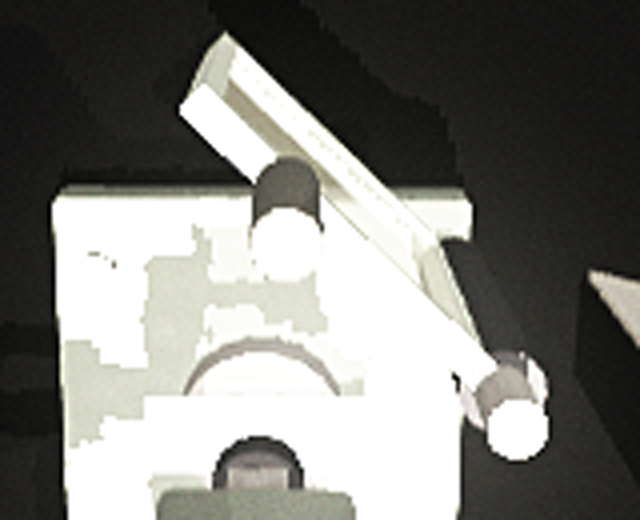

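The enlarged crop puts the knob top at (281.8,230.8) and the post top at (339.2,277.5), which match the predictions. The model is accurate to about 1 mm. I'll descend and grip.

```bash
python3 -m handwheel '[[[0,0,0,0,-0.001,-0.04,1],[0,0,0,0,0,-0.037,1],[0,0,0,0,0,0,0],[0,0,0,0,0,0,0],[0,0,0,0,0,0,0]]]' 25
python3 -m handwheel '[[[0,0,0,0,0,0,0],[0,0,0,0,0,0,0],[0,0,0,0,0,0,0],[0,0,0,0,0,0,0]]]'
python3 - <<'E'
import numpy as np
from fit import W
p=np.load("p.npy");s,yh=p[3:5]
k=lambda a:W(p,[-.105-.075*np.sin(a),yh-.075*np.cos(a),0])
a=np.linspace(s,0,9)
P=np.array([k(x)[:2] for x in a]);print(P.round(4).tolist(),np.diff(P,axis=0).round(4).tolist())
E
```

```text
time: 2.52
ee_pos: [0.4672, 0.0696, 0.1398]
orientation: [[-0.994, 0.11, 0.002], [0.11, 0.994, 0.001], [-0.002, 0.001, -1.0]]
wrist_force: [0.8, 0.2, -0.1]
grip_width: 0.0673
finger_force: 0.0
time: 3.02
ee_pos: [0.4665, 0.0691, 0.1385]
orientation: [[-0.994, 0.111, 0.0], [0.111, 0.994, -0.0], [-0.0, -0.0, -1.0]]
wrist_force: [0.1, -0.9, -0.0]
grip_width: 0.0272
finger_force: 0.0
[[0.4659, 0.0696], [0.4707, 0.064], [0.4761, 0.059], [0.482, 0.0545], [0.4883, 0.0506], [0.495, 0.0473], [0.5019, 0.0447], [0.5091, 0.0428], [0.5164, 0.0417]] [[0.0049, -0.0056], [0.0054, -0.0051], [0.0059, -0.0045], [0.0063, -0.0039], [0.0066, -0.0033], [0.0069, -0.0026], [0.0072, -0.0019], [0.0073, -0.0012]]
```

```bash
python3 -m handwheel '[[[0,0,0,0,0,0,0],[0,0,0,0,0,0,0],[0,0,0,0,0,0,0],[0,0,0,0.0049,-0.0056,0,0],[0,0,0,0.0054,-0.0051,0,0]]]'
python3 -m handwheel '[[[0,0,0,0.0059,-0.0045,0,0],[0,0,0,0.0063,-0.0039,0,0],[0,0,0,0.0066,-0.0033,0,0],[0,0,0,0.0069,-0.0026,0,0],[0,0,0,0.0072,-0.0019,0,0]]]'
python3 -m handwheel '[[[0,0,0,0.0073,-0.0012,0,0],[0,0,0,0,0,0,0],[0,0,0,0,0,0,0],[0,0,0,0,0,0,0]]]'
python3 - <<'E'
from h import *
from fit import W
p=np.load("p.npy");x=sense()["ee_pos"]; h=W(p,[-.105,p[4],0]); v=(x-h)[:2]
c,s=np.cos(p[2]),np.sin(p[2]); l=[c*v[0]+s*v[1],-s*v[0]+c*v[1]];print("shield",np.arctan2(-l[0],-l[1]),np.hypot(*v))
E
```

```text
time: 3.65
ee_pos: [0.4764, 0.0586, 0.1384]
orientation: [[-0.994, 0.11, -0.001], [0.11, 0.994, 0.0], [0.001, 0.0, -1.0]]
wrist_force: [-2.1, 4.1, 2.7]
grip_width: 0.0152
finger_force: 25.0
time: 4.28
ee_pos: [0.5094, 0.0434, 0.1384]
orientation: [[-0.994, 0.109, -0.001], [0.109, 0.994, 0.002], [0.001, 0.001, -1.0]]
wrist_force: [-3.4, 13.9, 2.3]
grip_width: 0.0153
finger_force: 25.0
time: 4.78
ee_pos: [0.517, 0.043, 0.1384]
orientation: [[-0.994, 0.109, -0.0], [0.109, 0.994, 0.002], [0.0, 0.002, -1.0]]
wrist_force: [-0.1, 13.8, -1.2]
grip_width: 0.0157
finger_force: 25.0
shield -0.007031119442547156 0.07362755841862503
```

The shield is at about 0. I'll release, rise and go over the catch bar.

```bash
python3 -m handwheel '[[[0,0,0,0,0,0,0.5],[0,0,0,0,0,0,0.5],[0,0,0,0,0,0,0.5],[0,0,0,0,0,0.04,0.5],[0,0,0,0,0,0.04,0.5]]]' 20
python3 -m handwheel '[[[0,0,0,0,0,0.04,0.5],[0,0,0,0.02,-0.047,0,0.5],[0,0,0,0.021,-0.047,0,0.5],[0,0,0,0,0,0,0.5],[0,0,0,0,0,0,0.5]]]'
python3 - <<'E'
from h import *
from fit import W
c=read_camera("wrist");s=sense();t=read_camera("top")
a=t["image"][150:270,230:350];a=cv2.resize(a,(480,480),interpolation=cv2.INTER_CUBIC)
w=c["image"][60:420]
cv2.imwrite("pics/w2.png",cv2.resize(c["image"],(800,600),interpolation=cv2.INTER_CUBIC))
p=np.load("p.npy");yc,xc,ca=p[5],p[6],p[9]
print(s["ee_pos"])
for dx in(-.025,0,.045):
    q=c["K"]@(c["R"]@W(p,[xc+dx,yc-.08*np.cos(ca),.185+.08*np.sin(ca)])+c["t"]);print(q[:2]/q[2]*800/560)
E
```

```text
time: 5.4
ee_pos: [0.5166, 0.0404, 0.2193]
orientation: [[-0.994, 0.111, -0.001], [0.111, 0.994, -0.001], [0.001, -0.001, -1.0]]
wrist_force: [0.3, -0.3, 0.0]
grip_width: 0.047
finger_force: 0.0
time: 6.02
ee_pos: [0.5576, -0.0529, 0.2582]
orientation: [[-0.994, 0.111, -0.001], [0.111, 0.994, -0.0], [0.001, -0.0, -1.0]]
wrist_force: [-0.2, 1.0, -0.7]
grip_width: 0.0468
finger_force: 0.0
[ 0.55763404 -0.05228691  0.25824139]
[406.03540441 278.23575264]
[405.95897925 318.42272571]
[405.83024844 386.11380105]
```

View pics/w2.png

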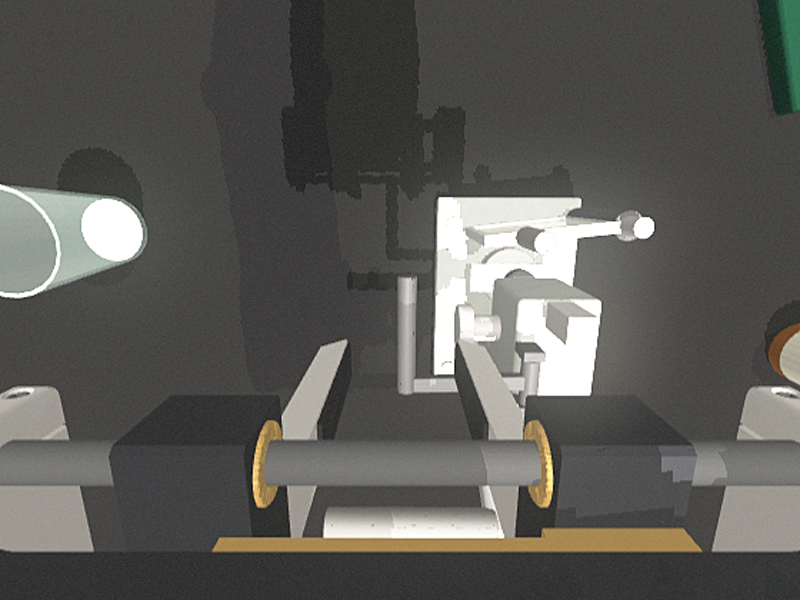

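The bar runs from (406,278) to (405,387), exactly as predicted, and the shield looks square. I'll descend, grip, and work out the arc.

```bash
python3 -m handwheel '[[[0,0,0,0,0.001,-0.045,0.5],[0,0,0,0,0,-0.04,0.5],[0,0,0,0,0,0,0.5],[0,0,0,0,0,0,0],[0,0,0,0,0,0,0]]]' 20
python3 -m handwheel '[[[0,0,0,0,0,0,0],[0,0,0,0,0,0,0],[0,0,0,0,0,0,0],[0,0,0,0,0,0,0]]]'
python3 - <<'E'
import numpy as np
from fit import W
p=np.load("p.npy");yc,xc,ca=p[5],p[6],p[9]
a=np.linspace(ca,2.4,17)
P=np.array([W(p,[xc,yc-.08*np.cos(x),.185+.08*np.sin(x)]) for x in a]);print(np.diff(P,axis=0).round(4).tolist(),P[-1])
E
```

```text
time: 6.75
ee_pos: [0.5588, -0.0518, 0.1751]
orientation: [[-0.994, 0.11, 0.002], [0.11, 0.994, 0.001], [-0.002, 0.001, -1.0]]
wrist_force: [-0.6, 0.4, -0.3]
grip_width: 0.0304
finger_force: 0.0
time: 7.25
ee_pos: [0.5584, -0.0507, 0.1739]
orientation: [[-0.994, 0.11, 0.001], [0.11, 0.994, 0.001], [-0.001, 0.002, -1.0]]
wrist_force: [1.4, 6.1, -0.6]
grip_width: 0.0114
finger_force: 20.0
[[0.0002, 0.0015, 0.0116], [0.0004, 0.0032, 0.0112], [0.0005, 0.0048, 0.0106], [0.0007, 0.0063, 0.0098], [0.0008, 0.0076, 0.0088], [0.001, 0.0088, 0.0076], [0.0011, 0.0098, 0.0062], [0.0012, 0.0106, 0.0047], [0.0012, 0.0112, 0.0031], [0.0013, 0.0115, 0.0014], [0.0013, 0.0116, -0.0003], [0.0013, 0.0114, -0.002], [0.0012, 0.011, -0.0036], [0.0011, 0.0104, -0.0052], [0.0011, 0.0095, -0.0067], [0.0009, 0.0085, -0.008]] [0.57330019 0.0871472  0.23903705]
```

```bash
python3 -m handwheel '[[[0,0,0,0.0002,0.0015,0.0116,0],[0,0,0,0.0004,0.0032,0.0112,0],[0,0,0,0.0005,0.0048,0.0106,0],[0,0,0,0.0007,0.0063,0.0098,0],[0,0,0,0.0008,0.0076,0.0088,0]]]'
python3 -m handwheel '[[[0,0,0,0.001,0.0088,0.0076,0],[0,0,0,0.0011,0.0098,0.0062,0],[0,0,0,0.0012,0.0106,0.0047,0],[0,0,0,0.0012,0.0112,0.0031,0],[0,0,0,0.0013,0.0115,0.0014,0]]]'
python3 -m handwheel '[[[0,0,0,0.0013,0.0116,-0.0003,0],[0,0,0,0.0013,0.0114,-0.002,0],[0,0,0,0.0012,0.011,-0.0036,0],[0,0,0,0.0011,0.0104,-0.0052,0],[0,0,0,0.0011,0.0095,-0.0067,0]]]'
python3 -m handwheel '[[[0,0,0,0.0009,0.0085,-0.008,0],[0,0,0,0,0,0,0],[0,0,0,0,0,0,0],[0,0,0,0,0,0,0]]]'
```

```text
time: 7.88
ee_pos: [0.5605, -0.0304, 0.2265]
orientation: [[-0.994, 0.112, 0.0], [0.112, 0.994, -0.002], [-0.0, -0.002, -1.0]]
wrist_force: [-1.2, -11.6, 4.8]
grip_width: 0.0116
finger_force: 20.0
time: 8.5
ee_pos: [0.5669, 0.0228, 0.2503]
orientation: [[-0.994, 0.112, 0.002], [0.112, 0.994, -0.0], [-0.002, 0.0, -1.0]]
wrist_force: [-1.4, -3.4, 7.4]
grip_width: 0.0112
finger_force: 20.0
time: 9.12
ee_pos: [0.5727, 0.0777, 0.2305]
orientation: [[-0.994, 0.111, 0.001], [0.111, 0.994, -0.0], [-0.001, -0.0, -1.0]]
wrist_force: [4.7, -1.4, 1.3]
grip_width: 0.0114
finger_force: 20.0
time: 9.62
ee_pos: [0.5735, 0.0862, 0.2221]
orientation: [[-0.994, 0.111, 0.0], [0.111, 0.994, 0.0], [-0.0, 0.0, -1.0]]
wrist_force: [6.7, -0.3, -0.8]
grip_width: 0.0112
finger_force: 20.0
```

```bash
python3 -m handwheel '[[[0,0,0,0,0,0,0.35],[0,0,0,0,0,0,0.35],[0,0,0,0,0,0.03,0.35],[0,0,0,0,0,0.05,0.35],[0,0,0,0,0,0.02,0.35]]]' 30
python3 - <<'E'
from h import *
from fit import W,model
s=sense();print(s["joint_positions"],s["ee_pos"])
p=np.load("p.npy");xl,yl=p[7:9]
a=.45-np.linspace(0,.94,13)
P=np.array([W(p,[xl+.15*np.sin(x),yl,.12+.15*np.cos(x)]) for x in a]);print(P[0],P[-1],np.diff(P,axis=0).round(4).tolist())
c=read_camera("scene");yc,xc=p[5:7]
for ang in(1.9,2.2,2.4,2.5):
  q=c["K"]@(c["R"]@W(p,[xc-.025,yc-.08*np.cos(ang),.185+.08*np.sin(ang)])+c["t"]);u=q[:2]/q[2];print(ang,(u-[200,150])*4)
cv2.imwrite("pics/s2.png",cv2.resize(c["image"][150:300,200:400],(800,600),interpolation=cv2.INTER_CUBIC))
E
```

```text
time: 10.25
ee_pos: [0.5736, 0.0856, 0.3249]
orientation: [[-0.994, 0.111, 0.002], [0.111, 0.994, 0.001], [-0.002, 0.001, -1.0]]
wrist_force: [-0.1, -0.4, 0.7]
grip_width: 0.0325
finger_force: 0.0
[-42.97543477  11.30476039  33.46457878  97.26202788  -6.51672775
  73.26307119  75.48141813] [0.57362523 0.08563826 0.3249492 ]
[ 0.65026251 -0.06730122  0.25506707] [ 0.5152425  -0.0524098   0.25234993] [[-0.0107, 0.0012, 0.0047], [-0.011, 0.0012, 0.0038], [-0.0113, 0.0012, 0.003], [-0.0115, 0.0013, 0.0021], [-0.0116, 0.0013, 0.0011], [-0.0117, 0.0013, 0.0002], [-0.0117, 0.0013, -0.0007], [-0.0116, 0.0013, -0.0016], [-0.0114, 0.0013, -0.0025], [-0.0112, 0.0012, -0.0034], [-0.0109, 0.0012, -0.0043], [-0.0105, 0.0012, -0.0051]]
1.9 [410.99608439 137.04956175]
2.2 [446.40318096 165.8322109 ]
2.4 [465.92376413 187.20989748]
2.5 [474.11347922 198.17650402]
```

View pics/s2.png

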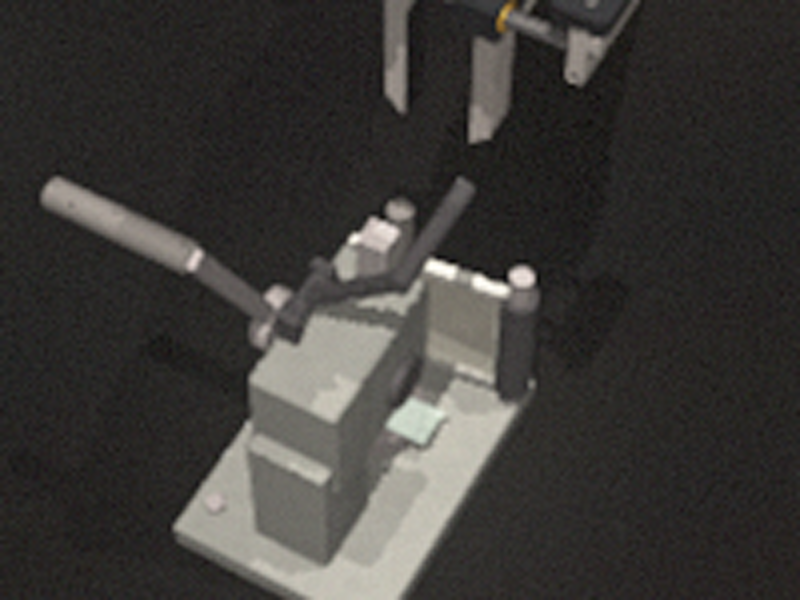

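The catch's bar end is at (464,184), which means about 2.4 rad, and the shield is square. Next I go over the lever grip, turning 90°.

```bash
python3 -m handwheel '[[[0,0,0.157,0.008,-0.0153,0,0.5],[0,0,0.157,0.008,-0.0153,0,0.5],[0,0,0.157,0.008,-0.0153,0,0.5]]]' 
python3 -c "
from h import *
print(sense()['joint_positions'])"
```

```text
time: 10.68
ee_pos: [0.597, 0.0395, 0.322]
orientation: [[-0.934, -0.357, -0.001], [-0.357, 0.934, -0.0], [0.001, 0.0, -1.0]]
wrist_force: [0.1, 0.7, 0.2]
grip_width: 0.0468
finger_force: 0.0
[-35.37267888  13.49470933  31.19452551  95.01639324  -7.24045234
  73.57695603 108.12708486]
```

The last joint goes the wrong way, so I'll turn the opposite way.

```bash
python3 -m handwheel '[[[0,0,-0.17,0.006,-0.012,0,0.5],[0,0,-0.17,0.006,-0.012,0,0.5],[0,0,-0.17,0.006,-0.012,0,0.5],[0,0,-0.17,0.006,-0.012,0,0.5],[0,0,-0.17,0.006,-0.012,0,0.5]]]'
python3 -m handwheel '[[[0,0,-0.17,0.006,-0.012,0,0.5],[0,0,-0.17,0.006,-0.012,0,0.5],[0,0,-0.17,0.006,-0.012,0,0.5],[0,0,-0.17,0.005,-0.011,0,0.5],[0,0,-0.17,0,0,0,0.5]]]'
python3 -m handwheel '[[[0,0,-0.17,0,0,0,0.5],[0,0,-0.17,0,0,0,0.5],[0,0,0,0,0,0,0.5],[0,0,0,0,0,0,0.5]]]'
python3 -c "
from h import *
print(sense()['joint_positions'])"
```

```text
time: 11.3
ee_pos: [0.627, -0.0204, 0.322]
orientation: [[-0.88, 0.475, -0.001], [0.475, 0.88, 0.0], [0.001, -0.001, -1.0]]
wrist_force: [-0.0, 0.4, 0.4]
grip_width: 0.047
finger_force: 0.0
time: 11.92
ee_pos: [0.6499, -0.0681, 0.3219]
orientation: [[-0.222, 0.975, -0.001], [0.975, 0.222, -0.0], [-0.0, -0.001, -1.0]]
wrist_force: [0.1, 0.7, -0.6]
grip_width: 0.0469
finger_force: 0.0
time: 12.42
ee_pos: [0.6501, -0.0671, 0.3223]
orientation: [[0.105, 0.994, -0.001], [0.994, -0.105, 0.0], [-0.0, -0.001, -1.0]]
wrist_force: [0.5, 0.8, -1.2]
grip_width: 0.0472
finger_force: 0.0
[-38.6280899   25.78692299  56.24980086  88.61125658 -21.75209023
  77.3368227   13.79120625]
```

```bash
python3 -m handwheel '[[[0,0,0,0,0,-0.045,0.5],[0,0,0,0,0,-0.041,0.5],[0,0,0,0,0,0,0.5],[0,0,0,0,0,0,0],[0,0,0,0,0,0,0]]]' 40
python3 -m handwheel '[[[0,0,0,0,0,0,0],[0,0,0,0,0,0,0],[0,0,0,0,0,0,0]]]'
```

```text
time: 13.05
ee_pos: [0.651, -0.0676, 0.2385]
orientation: [[0.108, 0.994, 0.002], [0.994, -0.108, 0.0], [0.0, 0.002, -1.0]]
wrist_force: [0.4, 0.4, -1.0]
grip_width: 0.0304
finger_force: 0.0
time: 13.42
ee_pos: [0.6503, -0.0673, 0.2375]
orientation: [[0.109, 0.994, 0.0], [0.994, -0.109, 0.0], [0.0, 0.0, -1.0]]
wrist_force: [-3.7, 0.8, 7.3]
grip_width: 0.0169
finger_force: 40.0
```

Gripped, and the width matches the bar. Now I pull along the arc.

```bash
python3 -m handwheel '[[[0,0,0,-0.0107,0.0012,0.0047,0],[0,0,0,-0.011,0.0012,0.0038,0],[0,0,0,-0.0113,0.0012,0.003,0],[0,0,0,-0.0115,0.0013,0.0021,0],[0,0,0,-0.0116,0.0013,0.0011,0]]]'
python3 -m handwheel '[[[0,0,0,-0.0117,0.0013,0.0002,0],[0,0,0,-0.0117,0.0013,-0.0007,0],[0,0,0,-0.0116,0.0013,-0.0016,0],[0,0,0,-0.0114,0.0013,-0.0025,0],[0,0,0,-0.0112,0.0012,-0.0034,0]]]'
python3 -m handwheel '[[[0,0,0,-0.0109,0.0012,-0.0043,0],[0,0,0,-0.0105,0.0012,-0.0051,0],[0,0,0,0,0,0,0],[0,0,0,0,0,0,0],[0,0,0,0,0,0,0]]]'
python3 -m handwheel '[[[0,0,0,0,0,0,0],[0,0,0,0,0,0,0]]]'
python3 - <<'E'
from h import *
from fit import W
s=sense();p=np.load("p.npy");h=W(p,[p[7],p[8],.12]);v=s["ee_pos"]+[0,0,.019]-h
print("lever",.45+np.arctan2(-(np.cos(p[2])*v[0]+np.sin(p[2])*v[1]),v[2]))
c=read_camera("scene");cv2.imwrite("pics/s3.png",cv2.resize(c["image"][120:300,180:420],(800,600),interpolation=cv2.INTER_CUBIC))
E
```

```text
time: 14.05
ee_pos: [0.5965, -0.061, 0.2535]
orientation: [[0.108, 0.994, 0.006], [0.994, -0.108, -0.0], [0.001, 0.006, -1.0]]
wrist_force: [9.8, 0.2, 16.4]
grip_width: 0.017
finger_force: 40.0
time: 14.68
ee_pos: [0.5386, -0.0544, 0.2449]
orientation: [[0.108, 0.994, 0.006], [0.994, -0.108, 0.001], [0.001, 0.005, -1.0]]
wrist_force: [8.8, 2.2, 9.0]
grip_width: 0.017
finger_force: 40.0
time: 15.3
ee_pos: [0.5168, -0.0519, 0.2352]
orientation: [[0.108, 0.994, 0.004], [0.994, -0.108, 0.001], [0.001, 0.004, -1.0]]
wrist_force: [5.8, 2.6, 6.3]
grip_width: 0.0175
finger_force: 40.0
time: 15.55
ee_pos: [0.5168, -0.0519, 0.2352]
orientation: [[0.108, 0.994, 0.004], [0.994, -0.108, 0.001], [0.001, 0.004, -1.0]]
wrist_force: [5.4, 2.0, 6.7]
grip_width: 0.0171
finger_force: 40.0
lever 0.9257761386890497
```

View pics/s3.png

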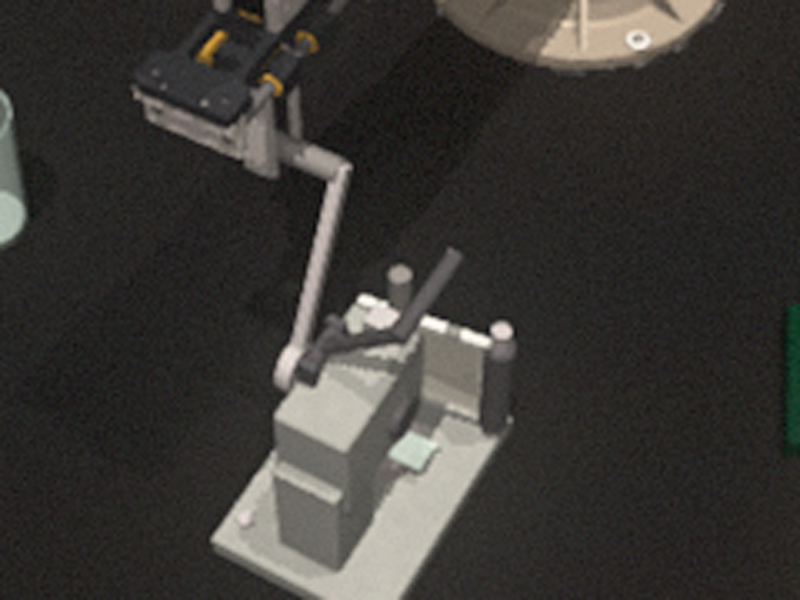

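The lever grip is held in the fingers at about (300,155), pulled to about 0.93 rad. The catch is still over, with its bar end at (455,257), and the shield is square.

```bash
python3 -c "
from station import *
print(job_done())"
```

```text
the job is handed in; nothing more can be done
None
```

The job is handed in with the shield square (about 0 rad), the catch turned over to about 2.4 rad and the lever held in the fingers at about 0.93 rad; these are my own estimates, as no verdict came back, and the beaker, bottle and meter were not touched.

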